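Put a paint tin away and tally it

ROBOT

A 7-joint arm with a two-finger parallel gripper is mounted at the origin on the work surface. World frame = base frame: x ahead of the robot, y to its left, z up, the work surface at z = 0. Lengths are in m, angles in rad, forces in N, time in s.
With the tool pointing down it reaches from about 0.425 to 0.875 m from the base axis. Payload 9.9 kg.
Tool frame: the origin (TCP) lies on the centre line of the jaws, within the pads' length; the fingertips stand 17 mm ahead of it and the grasp point (between the pads) lies 2 mm behind it; x points along the fingers, z is the direction in which the jaws open and shut, and the axes are right-handed (so a half turn about x gives the same grasp; the last joint's range is limited). The gripper opens to 85 mm and grips with 20 to 120 N. Pads are 22 mm wide; open, the fingers measure 114 mm over their backs; the gripper's body (76 mm by 85 mm) begins 54 mm behind the grasp point. The pads swing forward as they close: fully open they stand 13 mm farther back than shut.
Start: joints at [1.128, 0.576, 0.025, 1.437, -0.015, 1.129, -0.057], TCP at [0.237, -0.632, 0.248] pointing down, gripper open.
Joint ranges: [-2.76, 2.76], [-0.34, 2.15], [-1.52, 1.57], [0.19, 2.46], [-1.09, 4.23], [0.17, 1.99], [-2.82, 2.82]. Speed limits (rad/s): [2.22, 2.22, 3.01, 3.01, 3.14, 3.14, 3.14].

INTERFACE

Orientations are given as a rotation vector (axis times angle).
In Python, from workcell import state, grab_frame, camera_params, hand_in, regions_of gives the robot as it stands.
- The arm moves only by the tool step_arm, never from a script. Its argument "commands" is a list of rows, each an object of numbers: "grip": the closure, from 0 (fully open) to 1 (shut); "dx", "dy", "dz": the shift along the tool's x, y, z in m; "ax", "ay", "az": the turn, a rotation vector about the tool's x, y, z in degrees. A call has 1 to 8 rows; each row is the pose to reach, as a shift and turn from the pose measured when the call began, along the tool's axes at that moment; what a row does not reach only later rows make up. A row lasts 1/12 s, in which the tool goes at most 41.7 mm and 7.16 degrees, less where a joint would pass 70% of its speed; a pose out of reach is approached as far as the arm can. A call with a gripper value outside its range is refused whole. The fingers move at their own pace and stop on an object; "force" is the grip in N (left out, the last holds). Time passes only in rows, so rows that repeat a pose let the fingers close. It gives the time, the measured TCP pose, the force and the opening at its end, in the units of the state.
- state(): the state, without advancing time (a new reading comes with each control period).
- grab_frame(name): name is "side" or "top"; returns (picture, depth): 384x512x3 uint8, red, green, blue; 384x512 float32, m along the optical axis (not along the pixel's ray), 0 where there is no reading.
- camera_params(name): a dict with "camera_matrix" (3x3 intrinsics, pixels), "rvec" (rotation vector, rad) and "tvec" (3), from world to camera coordinates, as OpenCV has them. Camera axes: x right, y down, z forward; pixel columns grow to the right and rows downward; lengths in m; the calibration is good to about 2 mm. A picture is of the moment at which its call begins. camera_params takes no time and is no camera call.
- hand_in(): hands the job in, once; it reports no verdict.
Trained networks look in the newest picture that a camera, given by its name, has taken for a name from the list of things; names that differ only in an ending like _2 or _b are one class to them, and where a whole thing is asked for, a point or a joint stands for the part that bears it (a point fixed in the world has none). Each returns a list of dicts, best first, with "conf" (0 to 1); they miss things now and then, are a little off and sometimes report something else, mostly with a low value. They report only what shows in the picture. A call takes as long as a camera call. They do not tell look-alikes from the thing itself.
- regions_of(name, camera): "mask" (384x512 bool, what is visible of it) and "at" ([row, column] in pixels, amid what is visible of it).
The state is a dict: "clock": time; "joint_positions": joint angles; "qd": joint speeds; "joint_torque": joint torques, N m; "position": TCP position; "orientation": TCP orientation; "wrist_force": force on the tool from outside, world axes, zero at the start; "ft_torque": the same for the moment, N m; "gripper_width": opening from 0.0 (shut) to 1.0 (fully open).
Only numpy, scipy, OpenCV 4.12 (cv2) and the standard library are available. Lean on these libraries where they do the work, as an engineer would, in place of code of your own. Each camera call takes 0.05 s, during which the arm holds its last target. There are 200 camera calls.

TASK

Put the blue paint tin away: lay it down flat in the open drawer next to the orange pack, without dropping it, and then slide the drawer fully shut. After that, count it on the grey tally counter: swing the red-tipped lever all the way to its stop and let it spring all the way back. Leave everything else alone: the red bottle, the brush pot and the green jar must stay standing where they are, and the pack stays flat in the drawer.

Things in the scene. Friction and masses are not known exactly. Their poses are not given: they have to be found in the camera images.
- tin: Blue flat tin with four coloured dots on its lid, 140 (x) x 56 (y) x 30 mm high, 0.22 kg, loose on the table; origin at the centre of its underside, z up. It starts either on the left or on the right of the cabinet, at any of many yaws.
- cab: Wooden one-drawer cabinet fixed on the table, 260 (x, depth) x 280 (y, width) x 100 mm high; origin at the centre of its underside; its front faces its own -x (towards the robot) and lies 130 mm from the origin. The drawer slides out along the cabinet's own -x.
- cab_drawer0 (a joint): How far the drawer is out, m: 0 is shut, 0.18 fully out. It starts 0.15 to 0.175 out. It slides with about 1 N of friction and stays where it is left; closing it can be done by pushing its front or handle.
- drawer_floor (a point): Centre of the drawer's inner floor, on its upper face, 22 mm above the table; moves with the drawer, axes as the cabinet's (x to the rear). Inside: 215 mm in x (front wall's inner face at x = -0.1075), 236 mm in y; side walls 56 mm above the floor. Only the part out of the cabinet is open from above: the cabinet's front edge is over x = joint value - 0.113.
- drawer_front (a point): Middle of the outer face of the drawer's white front panel (280 mm wide, 15 mm thick, its top about 89 mm above the table); this point is 62 mm above the table and moves with the drawer.
- cab_drawer0_handle (a point): Middle of the drawer's dark bar handle, 120 mm long along y, 35 mm in front of the panel's outer face, 62 mm above the table.
- pack: Orange pack, 100 (x) x 40 (y) x 30 mm high, 0.15 kg, loose on the drawer's floor towards its left side (+y); origin at the centre of its underside. At least 150 mm of free width is left on its right (-y) side.
- counter: Grey bench tally counter fixed on the table, housing 110 x 90 mm and 60 mm high on a 150 x 120 mm foot plate; origin on the table directly under the lever's pivot. Its number windows face up on its +x side, its lever is on its -x side. It starts either on the left or on the right of the cabinet.
- pivot (a point): Point on the lever's vertical hinge axis at the height of the paddle's middle, 98.5 mm above the table.
- tally_lever (a joint): Lever angle, rad: 0 at rest, 1.2 at its stop, growing anticlockwise seen from above. Sprung: about 2 N at the paddle to start, 5 N at the stop; it springs back to 0 when let go. From the pivot the arm points at pi - 0.6 rad from the counter's own +x at rest (towards -x and a little +y), at pi + 0.6 at the stop.
- paddle (a point): Middle of the lever's red paddle, an upright plate 100 mm from the pivot: 36 mm long along the arm, 8 mm thick in the direction of swing, 45 mm high (76 to 121 mm above the table). It sits on a steel arm 14 mm wide and 8 mm high (68 to 76 mm above the table) and moves with the lever. Its faces are pushed in the direction of swing.
- bottle: Red paint bottle, 60 mm diameter, 170 mm high, loose; origin at the centre of its underside. Leave alone.
- pot: White brush pot, 72 mm diameter, 100 mm high, brushes up to 180 mm, loose; origin at the centre of its underside. Bottle and pot stand at the outer far sides, either way round. Leave alone.
- jar: Green paint jar with a white cap, 50 mm diameter, 70 mm high, loose, standing close beside the tin: its centre is 92 to 98 mm from the tin's long centre line, on the tin's +y side. Origin at the centre of its underside. Leave alone.
There are look-alikes about, which are no part of the job. Of the things like the tin, leave any that is purple; of the rest the larger one is meant. There is more than one size of the pack; the one meant has the size given above.

How it is judged:
By the outcome, as a careful person would: the job done as asked, in the order asked, and still so for the second after the job is handed in, with the robot touching nothing.
It also fails if it takes over 67 s, if anything falls off the work surface, if the arm or the gripper's body presses on something with over 40 N, if the wrist force passes 120 N, or if a joint passes its speed limit or range.

## Working session

There is one attempt and no reset: what is moved stays moved. The work goes in short steps, Python scripts to look and compute and a tool call to move; the robot and the scene stay as the last step left them, time stands still between calls to the robot, and variables do not carry over. Pictures are saved under pics/ and viewed, about 8 in all and at most 12, crops included, and the job is handed in when it is done.

Besides the shell and the picture viewer there is one more tool, called after ">>>" by a JSON object that holds its "method" and its "body". step_arm: Moves the arm, as the interface text tells. Its arguments: {"type":"object","properties":{"commands":{"type":"array","items":{"type":"object","properties":{"grip":{"type":"number"},"dx":{"type":"number"},"dy":{"type":"number"},"dz":{"type":"number"},"ax":{"type":"number"},"ay":{"type":"number"},"az":{"type":"number"}}}},"force":{"type":"number"}},"required":["commands"]}

```bash
mkdir -p pics; ls
cat > h.py <<'E'
import numpy as np, cv2
from workcell import *
def cam(n):
    p=camera_params(n);K=np.array(p["camera_matrix"],float);R=cv2.Rodrigues(np.array(p["rvec"],float))[0];t=np.array(p["tvec"],float).ravel()
    return K,R,t
def cloud(n,d):
    K,R,t=cam(n);v,u=np.mgrid[0:d.shape[0],0:d.shape[1]]
    P=np.stack([(u-K[0,2])/K[0,0]*d,(v-K[1,2])/K[1,1]*d,d],-1)
    W=(P-t)@R
    W[d<=0]=np.nan
    return W
def save(n,im): cv2.imwrite("pics/"+n+".png",im[...,::-1])
E
python3 - <<'E'
from h import *
for n in("side","top"):
    im,d=grab_frame(n);np.savez("/tmp/"+n,im=im,d=d);K,R,t=cam(n);print(n,-R.T@t)
    save(n+"0",im)
s=state();print(s)
E
```

```text
pics
side [0.24007511 0.59399795 0.80157916]
top [0.46461903 0.0171832  1.38438726]
{'clock': 0.1, 'joint_positions': array([ 1.12821044,  0.57642087,  0.02485896,  1.4378315 , -0.01498741,
        1.12896297, -0.05652319]), 'qd': array([-0.00043824, -0.00111281, -0.00029062, -0.00067982,  0.00027206,
        0.00067218,  0.00201491]), 'joint_torque': array([ 5.65959635e-03, -7.67309833e+01,  2.25778207e+00, -2.86604565e+01,
        1.58574537e-02,  8.73952318e-03, -4.44378963e-05]), 'position': array([ 0.23688611, -0.63167167,  0.24754473]), 'orientation': array([ 0.94175047,  1.35910634, -0.94052233]), 'wrist_force': array([-0.7712086 , -0.37769703, -1.0976862 ]), 'ft_torque': array([-0.02914209, -0.0106363 ,  0.0158262 ]), 'gripper_width': 1.0074056199953774}
```

View pics/top0.png

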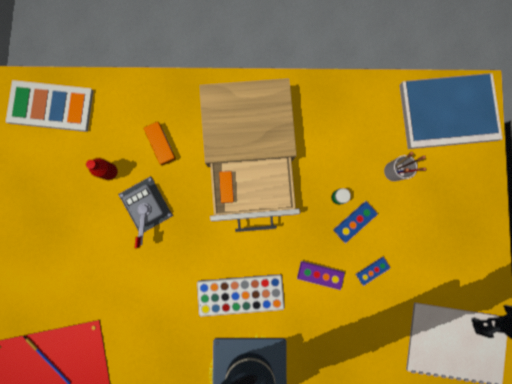

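View pics/side0.png

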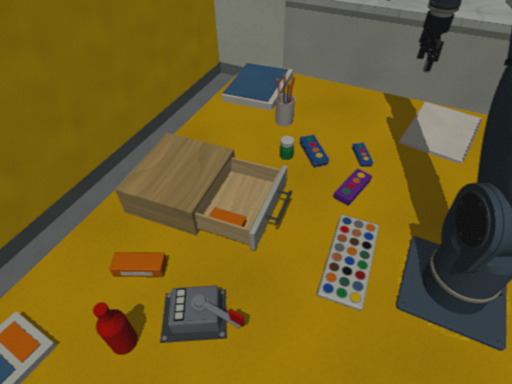

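Top view (up = +x, left = +y): large blue tin at (222,356) with the jar at (196,342). The purple tin at (274,321) and the small blue one at (270,373) are the look-alikes. The drawer is open at (188,255) with the pack at (186,227). The counter is at (204,147) with its red paddle at (240,138).

Run:
```python
from h import *
d=np.load("/tmp/top.npz");im,D=d["im"],d["d"];W=cloud("top",D);K,R,t=cam("top");print(K[0,0],W[240,60],W[330,300])
def rect(m,lab):
    P=W[m];c,s,a=cv2.minAreaRect(P[:,:2].astype(np.float32));
    b=cv2.boxPoints((c,s,a)); e=b[1]-b[0]; e2=b[2]-b[1]
    e=e if np.hypot(*e)>np.hypot(*e2) else e2
    print(lab,m.sum(),"c",np.round(c,4),"s",np.round(s,4),"yaw",round(np.degrees(np.arctan2(e[1],e[0])),1),"med",np.round(np.nanmedian(P,0),4),"z",np.round(np.nanpercentile(P[:,2],[5,95]),4))
def box(r0,r1,c0,c1,z0,z1):
    m=np.zeros(D.shape,bool);m[r0:r1,c0:c1]=1
    return m&(W[...,2]>z0)&(W[...,2]<z1)
rect(box(200,246,330,382,.022,.045),"tin")
rect(box(180,208,328,356,.055,.09),"jar")
rect(box(75,165,195,300,.09,.11),"cabtop")
rect(box(205,222,205,303,.082,.1),"fronttop")
rect(box(216,235,230,285,.05,.075),"handle")
hsv=cv2.cvtColor(im,cv2.COLOR_RGB2HSV)
org=(hsv[...,0]>6)&(hsv[...,0]<14)&(hsv[...,1]>180)
rect(box(165,206,214,240,.045,.06),"pack")
rect(box(175,240,115,178,.056,.066),"housing")
red=((hsv[...,0]<5)|(hsv[...,0]>174))&(hsv[...,1]>150)
m=box(225,255,128,150,.07,.14);rect(m&red,"paddle");rect(box(190,250,120,165,.1,.14),"hi")
rect(box(185,245,120,165,.07,.1),"arm")
for n in("counter","tally_lever","pack","tin"):
    for r in regions_of(n,"top")[:4]:
        m=r["mask"]&(W[...,2]>.01); print(n,r["conf"],r["at"]); 
        if m.sum()>5: rect(m,n)
save("crop_cnt",cv2.resize(im[165:260,105:310],None,fx=3.8,fy=3.8,interpolation=cv2.INTER_CUBIC))
```

```text
424.605993377157 [0.42306821 0.61128098 0.00131015] [ 0.14060381 -0.16047236  0.0013297 ]
tin 794 c [ 0.5109 -0.3148] s [0.1244 0.1397] yaw -48.0 med [ 0.4867 -0.3352  0.0299] z [0.0248 0.0352]
jar 170 c [ 0.567  -0.2872] s [0.0412 0.044 ] yaw -2.9 med [ 0.5665 -0.2868  0.0696] z [0.0632 0.0742]
cabtop 7109 c [0.7972 0.0108] s [0.2474 0.2804] yaw -85.4 med [0.7948 0.011  0.1002] z [0.0958 0.1045]
fronttop 449 c [ 0.5086 -0.013 ] s [0.0199 0.2734] yaw -85.3 med [ 0.506  -0.0115  0.0872] z [0.0832 0.0913]
handle 199 c [ 0.4786 -0.0154] s [0.0405 0.1275] yaw -85.4 med [ 0.4665 -0.0181  0.0656] z [0.0608 0.07  ]
pack 404 c [0.5947 0.0849] s [0.0998 0.0569] yaw 4.5 med [0.5946 0.0764 0.0519] z [0.0471 0.0567]
housing 748 c [0.5344 0.3365] s [0.1091 0.0897] yaw 30.6 med [0.5414 0.3402 0.0608] z [0.0569 0.065 ]
paddle 32 c [0.4214 0.3355] s [0.0039 0.0234] yaw -5.1 med [0.4214 0.3346 0.1153] z [0.094  0.1225]
hi 50 c [0.4228 0.3362] s [0.0325 0.0096] yaw 4.2 med [0.4243 0.3353 0.1188] z [0.1017 0.1233]
arm 207 c [0.4885 0.3287] s [0.1482 0.0375] yaw 4.5 med [0.4869 0.3327 0.0767] z [0.0712 
[... 205 characters left out ...]
s [0.0226 0.1243] yaw -8.1 med [0.4686 0.3336 0.0775] z [0.0704 0.1209]
pack 0.67 [187.3, 224.3]
pack 396 c [0.5945 0.0763] s [0.099  0.0412] yaw 5.6 med [0.595  0.0762 0.0519] z [0.0465 0.0566]
pack 0.63 [143.7, 158.1]
pack 699 c [0.7369 0.294 ] s [0.1322 0.0536] yaw 25.0 med [0.7344 0.2916 0.0398] z [0.0308 0.0448]
tin 0.8 [268.5, 369.3]
tin 415 c [ 0.33   -0.3912] s [0.0421 0.1014] yaw -58.7 med [ 0.3315 -0.3909  0.0221] z [0.0164 0.0269]
tin 0.78 [273.3, 320.9]
tin 820 c [ 0.3166 -0.2242] s [0.1412 0.058 ] yaw 76.0 med [ 0.317  -0.2218  0.0298] z [0.0234 0.0342]
tin 0.69 [222.7, 351.3]
tin 799 c [ 0.4858 -0.3371] s [0.0588 0.1398] yaw -48.9 med [ 0.4866 -0.3353  0.0297] z [0.0229 0.0345]
```

View pics/crop_cnt.png

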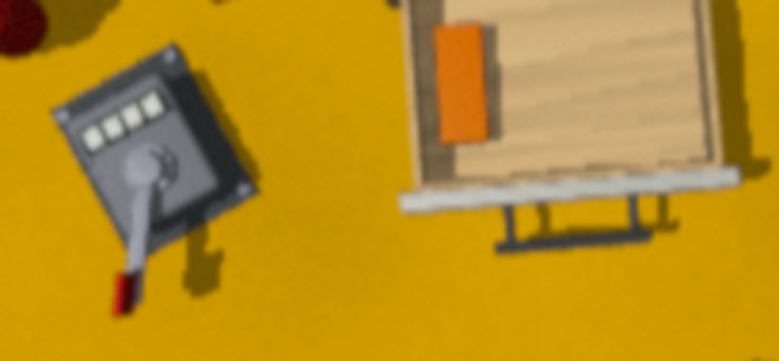

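The crop shows the counter's windows at its upper left, so its +x has a yaw of about 30°. The paddle is at rest, and the pack lies flat at the drawer's left. The tin is about (0.486, -0.336) with yaw -49°. The jar is 93 mm off its centre line, which matches the spec.

```bash
cat >> h.py <<'E'
from scipy.spatial.transform import Rotation as Ro
def go(p,jaw,s=None,verbose=1):
    """shift/turn in tool axes to reach TCP p, tool down, jaw axis (tool z) at yaw 'jaw' deg (mod 180)"""
    s=s or state();R0=Ro.from_rotvec(s["orientation"]).as_matrix();best=None
    for a in(jaw,jaw+180):
        z=np.array([np.cos(np.radians(a)),np.sin(np.radians(a)),0]);x=np.array([0,0,-1.]);R=np.c_[x,np.cross(z,x),z]
        rv=np.degrees(Ro.from_matrix(R0.T@R).as_rotvec())
        print("  d",np.round(R0.T@(np.array(p)-s["position"]),4),"turn",np.round(rv,1))
def show():
    s=state();R0=Ro.from_rotvec(s["orientation"]).as_matrix()
    print("t",round(s["clock"],2),"p",np.round(s["position"],4),"x",np.round(R0[:,0],3),"jaw",round(np.degrees(np.arctan2(R0[1,2],R0[0,2])),1),"F",np.round(s["wrist_force"],1),"q",np.round(s["joint_positions"],2),"w",round(s["gripper_width"],3))
E
python3 -c "
from h import *
show();go([.486,-.336,.15],41)"
```

```text
t 0.3 p [ 0.237  -0.6319  0.248 ] x [-0.  0. -1.] jaw -69.4 F [-0.9 -0.4 -1. ] q [ 1.13  0.58  0.02  1.44 -0.02  1.13 -0.06] w 0.995
  d [ 0.0981  0.3371 -0.1896] turn [-110.4   -0.    -0. ]
  d [ 0.0981  0.3371 -0.1896] turn [69.6 -0.   0. ]
```

>>> {"method": "step_arm", "body": {"commands": [{"dx":0.05,"dy":0.337,"dz":-0.19,"ax":-110.4,"grip":0.15},{"dx":0.05,"dy":0.337,"dz":-0.19,"ax":-110.4,"grip":0.15},{"dx":0.05,"dy":0.337,"dz":-0.19,"ax":-110.4,"grip":0.15},{"dx":0.05,"dy":0.337,"dz":-0.19,"ax":-110.4,"grip":0.15},{"dx":0.05,"dy":0.337,"dz":-0.19,"ax":-110.4,"grip":0.15},{"dx":0.05,"dy":0.337,"dz":-0.19,"ax":-110.4,"grip":0.15},{"dx":0.05,"dy":0.337,"dz":-0.19,"ax":-110.4,"grip":0.15},{"dx":0.05,"dy":0.337,"dz":-0.19,"ax":-110.4,"grip":0.15}]}}

```text
$.commands[0]: bad value
```

```bash
python3 -c "
from h import *
show();go([.486,-.336,.15],41)"
```

```text
t 0.3 p [ 0.237  -0.6319  0.248 ] x [-0.  0. -1.] jaw -69.4 F [-0.9 -0.4 -1. ] q [ 1.13  0.58  0.02  1.44 -0.02  1.13 -0.06] w 0.995
  d [ 0.0981  0.3371 -0.1896] turn [-110.4   -0.    -0. ]
  d [ 0.0981  0.3371 -0.1896] turn [69.6 -0.   0. ]
```

>>> {"method": "step_arm", "body": {"commands": [{"dx":0.0,"dy":0.04,"dz":-0.02,"ax":-7,"ay":0,"az":0,"grip":0.15},{"dx":0.01,"dy":0.07,"dz":-0.04,"ax":-14,"ay":0,"az":0,"grip":0.15},{"dx":0.02,"dy":0.11,"dz":-0.06,"ax":-21,"ay":0,"az":0,"grip":0.15},{"dx":0.03,"dy":0.14,"dz":-0.08,"ax":-28,"ay":0,"az":0,"grip":0.15},{"dx":0.04,"dy":0.17,"dz":-0.1,"ax":-35,"ay":0,"az":0,"grip":0.15},{"dx":0.05,"dy":0.21,"dz":-0.12,"ax":-42,"ay":0,"az":0,"grip":0.15},{"dx":0.05,"dy":0.24,"dz":-0.14,"ax":-49,"ay":0,"az":0,"grip":0.15},{"dx":0.05,"dy":0.27,"dz":-0.16,"ax":-56,"ay":0,"az":0,"grip":0.15}]}}

```text
clock: 0.97
position: [0.4348, -0.3848, 0.1976]
orientation: [0.18, 1.564, -0.178]
wrist_force: [0.5, -0.1, 0.2]
gripper_width: 0.851
```

```bash
python3 -c "
from h import *
show();go([.486,-.336,.14],41)"
```

```text
t 0.97 p [ 0.4348 -0.3848  0.1976] x [-0.     0.001 -1.   ] jaw -13.0 F [ 0.5 -0.1  0.2] q [ 0.82  0.49 -0.26  1.75  0.15  0.92  0.26] w 0.851
  d [0.0576 0.059  0.0389] turn [-54.   -0.   -0.1]
  d [0.0576 0.059  0.0389] turn [ 1.26e+02 -1.00e-01  0.00e+00]
```

>>> {"method": "step_arm", "body": {"commands": [{"dx":0.01,"dy":0.02,"dz":0.01,"ax":-7,"grip":0.15},{"dx":0.03,"dy":0.04,"dz":0.02,"ax":-14,"grip":0.15},{"dx":0.045,"dy":0.059,"dz":0.039,"ax":-21,"grip":0.15},{"dx":0.058,"dy":0.059,"dz":0.039,"ax":-28,"grip":0.15},{"dx":0.058,"dy":0.059,"dz":0.039,"ax":-35,"grip":0.15},{"dx":0.058,"dy":0.059,"dz":0.039,"ax":-42,"grip":0.15},{"dx":0.058,"dy":0.059,"dz":0.039,"ax":-49,"grip":0.15},{"dx":0.058,"dy":0.059,"dz":0.039,"ax":-54,"grip":0.15}]}}

```text
$.commands[0]: bad value
```

```bash
python3 -c "
from h import *
show();go([.486,-.336,.03],41)
for n in('top','side'):
  im,d=grab_frame(n);save(n+'1',im)
  W=cloud(n,d)
  if n=='side': i=im
K,R,t=cam('side')
p=K@(R@np.array([.486,-.336,.03])+t);c=(p[:2]/p[2]).astype(int);print(c)
x=i[max(0,c[1]-75):c[1]+75,max(0,c[0]-100):c[0]+100];save('c1',cv2.resize(x,None,fx=3.5,fy=3.5,interpolation=2))"
```

```text
t 0.97 p [ 0.4348 -0.3848  0.1976] x [-0.     0.001 -1.   ] jaw -13.0 F [ 0.5 -0.1  0.2] q [ 0.82  0.49 -0.26  1.75  0.15  0.92  0.26] w 0.851
  d [0.1676 0.0589 0.039 ] turn [-54.   -0.   -0.1]
  d [0.1676 0.0589 0.039 ] turn [ 1.26e+02 -1.00e-01  0.00e+00]
[313 147]
```

View pics/c1.png

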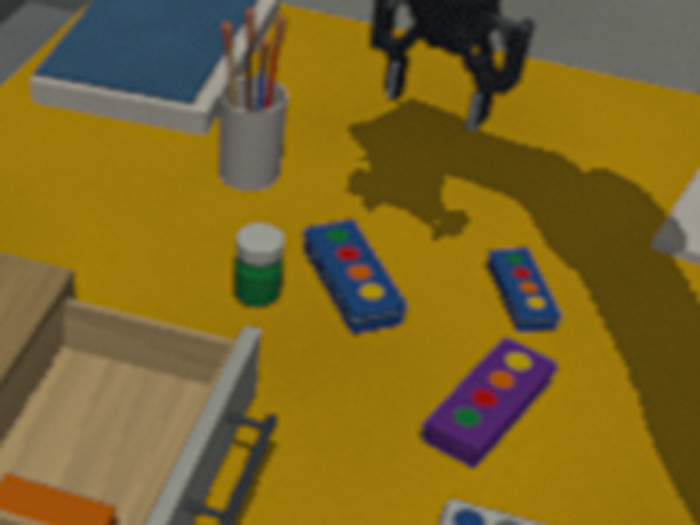

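The arm has not moved: every row needs all seven keys. The view shows the gripper still above and behind the tin, with the jar left of the tin. Resending with all keys.

>>> {"method": "step_arm", "body": {"commands": [{"dx":0.01,"dy":0.02,"dz":0.01,"ax":-7,"ay":0,"az":0,"grip":0.15},{"dx":0.03,"dy":0.04,"dz":0.02,"ax":-14,"ay":0,"az":0,"grip":0.15},{"dx":0.045,"dy":0.059,"dz":0.039,"ax":-21,"ay":0,"az":0,"grip":0.15},{"dx":0.058,"dy":0.059,"dz":0.039,"ax":-28,"ay":0,"az":0,"grip":0.15},{"dx":0.058,"dy":0.059,"dz":0.039,"ax":-35,"ay":0,"az":0,"grip":0.15},{"dx":0.058,"dy":0.059,"dz":0.039,"ax":-42,"ay":0,"az":0,"grip":0.15},{"dx":0.058,"dy":0.059,"dz":0.039,"ax":-49,"ay":0,"az":0,"grip":0.15},{"dx":0.058,"dy":0.059,"dz":0.039,"ax":-54,"ay":0,"az":0,"grip":0.15}]}}

```text
clock: 1.73
position: [0.4892, -0.3322, 0.1404]
orientation: [-0.567, 1.492, 0.571]
wrist_force: [-0.3, 0.0, 0.3]
gripper_width: 0.851
```

```bash
python3 -c "
from h import *
show();go([.486,-.336,.026],41)"
```

```text
t 1.73 p [ 0.4892 -0.3322  0.1404] x [ 0.002  0.004 -1.   ] jaw 41.7 F [-0.3  0.   0.3] q [ 0.85  0.6  -0.51  1.78  0.37  0.85  0.89] w 0.851
  d [ 0.1144 -0.0008 -0.0054] turn [ 0.7  0.2 -0.1]
  d [ 0.1144 -0.0008 -0.0054] turn [-1.793e+02  1.000e-01  4.000e-01]
```

>>> {"method": "step_arm", "body": {"commands": [{"dx":0.03,"dy":-0.001,"dz":-0.005,"ax":0.7,"ay":0,"az":0,"grip":0.15},{"dx":0.06,"dy":-0.001,"dz":-0.005,"ax":0.7,"ay":0,"az":0,"grip":0.15},{"dx":0.09,"dy":-0.001,"dz":-0.005,"ax":0.7,"ay":0,"az":0,"grip":0.15},{"dx":0.114,"dy":-0.001,"dz":-0.005,"ax":0.7,"ay":0,"az":0,"grip":0.15},{"dx":0.114,"dy":-0.001,"dz":-0.005,"ax":0.7,"ay":0,"az":0,"grip":0.5},{"dx":0.114,"dy":-0.001,"dz":-0.005,"ax":0.7,"ay":0,"az":0,"grip":0.5},{"dx":0.114,"dy":-0.001,"dz":-0.005,"ax":0.7,"ay":0,"az":0,"grip":0.5},{"dx":0.114,"dy":-0.001,"dz":-0.005,"ax":0.7,"ay":0,"az":0,"grip":0.5}], "force": 50}}

```text
clock: 2.4
position: [0.4872, -0.3365, 0.028]
orientation: [-0.558, 1.493, 0.559]
wrist_force: [-0.0, 0.0, -2.7]
gripper_width: 0.639
```

```bash
python3 -c "
from h import *
show()"
```

```text
t 2.4 p [ 0.4872 -0.3365  0.028 ] x [ 0.004  0.002 -1.   ] jaw 40.9 F [-0.   0.  -2.7] q [ 0.79  0.75 -0.42  1.87  0.48  0.62  0.79] w 0.639
```

>>> {"method": "step_arm", "body": {"commands": [{"dx":0,"dy":0,"dz":0,"ax":0,"ay":0,"az":0,"grip":0.6},{"dx":0,"dy":0,"dz":0,"ax":0,"ay":0,"az":0,"grip":0.6},{"dx":-0.015,"dy":0,"dz":0,"ax":0,"ay":0,"az":0,"grip":0.6},{"dx":-0.04,"dy":0,"dz":0,"ax":0,"ay":0,"az":0,"grip":0.6},{"dx":-0.07,"dy":0,"dz":0,"ax":0,"ay":0,"az":0,"grip":0.6},{"dx":-0.1,"dy":0,"dz":0,"ax":0,"ay":0,"az":0,"grip":0.6},{"dx":-0.13,"dy":0,"dz":0,"ax":0,"ay":0,"az":0,"grip":0.6},{"dx":-0.145,"dy":0,"dz":0,"ax":0,"ay":0,"az":0,"grip":0.6}]}}

```text
clock: 3.07
position: [0.4878, -0.3372, 0.1774]
orientation: [-0.561, 1.49, 0.556]
wrist_force: [0.9, -0.6, -2.2]
gripper_width: 0.643
```

```bash
python3 -c "
from h import *
show();go([.591,-.034,.17],4.6)"
```

```text
t 3.07 p [ 0.4878 -0.3372  0.1774] x [ 0.008 -0.    -1.   ] jaw 40.9 F [ 0.9 -0.6 -2.2] q [ 0.87  0.56 -0.53  1.75  0.34  0.92  0.91] w 0.643
  d [0.0081 0.1615 0.2766] turn [36.3  0.4  0.2]
  d [0.0081 0.1615 0.2766] turn [-143.7   -0.3    0.6]
```

>>> {"method": "step_arm", "body": {"commands": [{"dx":0,"dy":0.01,"dz":0.017,"ax":4,"ay":0,"az":0,"grip":0.6},{"dx":0,"dy":0.027,"dz":0.047,"ax":9,"ay":0,"az":0,"grip":0.6},{"dx":0,"dy":0.045,"dz":0.077,"ax":14,"ay":0,"az":0,"grip":0.6},{"dx":0,"dy":0.063,"dz":0.108,"ax":19,"ay":0,"az":0,"grip":0.6},{"dx":0,"dy":0.081,"dz":0.139,"ax":24,"ay":0,"az":0,"grip":0.6},{"dx":0,"dy":0.099,"dz":0.17,"ax":29,"ay":0,"az":0,"grip":0.6},{"dx":0,"dy":0.118,"dz":0.202,"ax":33,"ay":0,"az":0,"grip":0.6},{"dx":0,"dy":0.135,"dz":0.232,"ax":36,"ay":0,"az":0,"grip":0.6}]}}

```text
clock: 3.73
position: [0.575, -0.0809, 0.1789]
orientation: [-0.066, 1.56, 0.065]
wrist_force: [1.3, 0.7, -1.6]
gripper_width: 0.643
```

```bash
python3 -c "
from h import *
show();go([.591,-.034,.15],4.6)"
```

```text
t 3.73 p [ 0.575  -0.0809  0.1789] x [ 0.01 -0.   -1.  ] jaw 4.8 F [ 1.3  0.7 -1.6] q [ 0.3   0.52 -0.36  1.78  0.23  0.87 -0.09] w 0.643
  d [0.0291 0.0454 0.0196] turn [0.2 0.5 0.1]
  d [0.0291 0.0454 0.0196] turn [-1.798e+02 -1.000e-01  9.000e-01]
```

>>> {"method": "step_arm", "body": {"commands": [{"dx":0.005,"dy":0.02,"dz":0.009,"ax":0.2,"ay":0.5,"az":0,"grip":0.6},{"dx":0.015,"dy":0.04,"dz":0.017,"ax":0.2,"ay":0.5,"az":0,"grip":0.6},{"dx":0.029,"dy":0.045,"dz":0.02,"ax":0.2,"ay":0.5,"az":0,"grip":0.6},{"dx":0.029,"dy":0.045,"dz":0.02,"ax":0.2,"ay":0.5,"az":0,"grip":0.6}]}}

```text
clock: 4.07
position: [0.5909, -0.0314, 0.1487]
orientation: [-0.065, 1.571, 0.066]
wrist_force: [-0.2, 0.0, -3.1]
gripper_width: 0.642
```

```bash
python3 -c "
from h import *
show();go([.591,-.034,.052],4.6)
ims=[]
for n in('top','side'):
  im,d=grab_frame(n)
  K,R,t=cam(n)
  p=K@(R@np.array([.59,-.034,.08])+t);c=(p[:2]/p[2]).astype(int)
  x=im[max(0,c[1]-70):c[1]+70,max(0,c[0]-70):c[0]+70];ims.append(cv2.resize(x,(390,390),interpolation=2))
save('c2',np.hstack(ims))"
```

```text
t 4.07 p [ 0.5909 -0.0314  0.1487] x [-0.001  0.    -1.   ] jaw 4.8 F [-0.2  0.  -3.1] q [ 0.2   0.57 -0.35  1.78  0.25  0.84 -0.19] w 0.642
  d [ 0.0967 -0.0027 -0.    ] turn [ 0.2 -0.1 -0. ]
  d [ 0.0967 -0.0027 -0.    ] turn [-1.798e+02  0.000e+00 -1.000e-01]
```

View pics/c2.png

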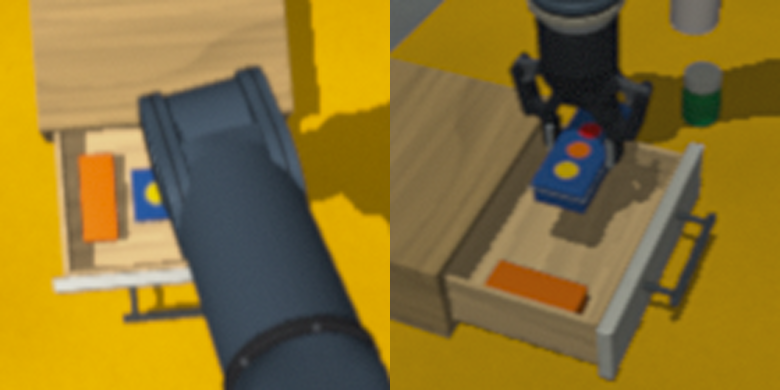

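The tin is held level over the drawer, clear of the pack and the cabinet edge. Lowering it. It rested at TCP z = 0.028 on the table, so about 0.050 here.

>>> {"method": "step_arm", "body": {"commands": [{"dx":0.02,"dy":-0.003,"dz":0,"ax":0.2,"ay":0,"az":0,"grip":0.6},{"dx":0.045,"dy":-0.003,"dz":0,"ax":0.2,"ay":0,"az":0,"grip":0.6},{"dx":0.065,"dy":-0.003,"dz":0,"ax":0.2,"ay":0,"az":0,"grip":0.6},{"dx":0.08,"dy":-0.003,"dz":0,"ax":0.2,"ay":0,"az":0,"grip":0.6},{"dx":0.088,"dy":-0.003,"dz":0,"ax":0.2,"ay":0,"az":0,"grip":0.6},{"dx":0.093,"dy":-0.003,"dz":0,"ax":0.2,"ay":0,"az":0,"grip":0.6},{"dx":0.096,"dy":-0.003,"dz":0,"ax":0.2,"ay":0,"az":0,"grip":0.6},{"dx":0.097,"dy":-0.003,"dz":0,"ax":0.2,"ay":0,"az":0,"grip":0.6}]}}

```text
clock: 4.83
position: [0.5916, -0.0385, 0.0538]
orientation: [-0.061, 1.569, 0.058]
wrist_force: [-0.5, 1.1, -1.9]
gripper_width: 0.645
```

```bash
python3 -c "
from h import *
show()"
```

```text
t 4.83 p [ 0.5916 -0.0385  0.0538] x [ 0.001 -0.002 -1.   ] jaw 4.3 F [-0.5  1.1 -1.9] q [ 0.17  0.69 -0.3   1.85  0.32  0.64 -0.24] w 0.645
```

>>> {"method": "step_arm", "body": {"commands": [{"dx":0.001,"dy":0,"dz":0,"ax":0,"ay":0,"az":0,"grip":0.6},{"dx":0.002,"dy":0,"dz":0,"ax":0,"ay":0,"az":0,"grip":0.6},{"dx":0.003,"dy":0,"dz":0,"ax":0,"ay":0,"az":0,"grip":0.6},{"dx":0.003,"dy":0,"dz":0,"ax":0,"ay":0,"az":0,"grip":0.6}]}}

```text
clock: 5.17
position: [0.5917, -0.0385, 0.0511]
orientation: [-0.061, 1.569, 0.058]
wrist_force: [-0.4, -0.5, -2.5]
gripper_width: 0.641
```

```bash
python3 -c "
from h import *
show()"
```

```text
t 5.17 p [ 0.5917 -0.0385  0.0511] x [ 0.001 -0.002 -1.   ] jaw 4.3 F [-0.4 -0.5 -2.5] q [ 0.17  0.7  -0.29  1.86  0.32  0.63 -0.25] w 0.641
```

>>> {"method": "step_arm", "body": {"commands": [{"dx":0.001,"dy":0,"dz":0,"ax":0,"ay":0,"az":0,"grip":0.6},{"dx":0.0015,"dy":0,"dz":0,"ax":0,"ay":0,"az":0,"grip":0.6},{"dx":0.002,"dy":0,"dz":0,"ax":0,"ay":0,"az":0,"grip":0.6},{"dx":0.0025,"dy":0,"dz":0,"ax":0,"ay":0,"az":0,"grip":0.6}]}}

```text
clock: 5.5
position: [0.5917, -0.0385, 0.0485]
orientation: [-0.061, 1.569, 0.058]
wrist_force: [0.2, 0.7, -2.2]
gripper_width: 0.642
```

```bash
python3 -c "
from h import *
show()"
```

```text
t 5.5 p [ 0.5917 -0.0385  0.0485] x [ 0.001 -0.002 -1.   ] jaw 4.3 F [ 0.2  0.7 -2.2] q [ 0.17  0.7  -0.29  1.86  0.33  0.63 -0.25] w 0.642
```

>>> {"method": "step_arm", "body": {"commands": [{"dx":0.001,"dy":0,"dz":0,"ax":0,"ay":0,"az":0,"grip":0.6},{"dx":0.0015,"dy":0,"dz":0,"ax":0,"ay":0,"az":0,"grip":0.6},{"dx":0.002,"dy":0,"dz":0,"ax":0,"ay":0,"az":0,"grip":0.6}]}}

```text
clock: 5.75
position: [0.5917, -0.0386, 0.0466]
orientation: [-0.061, 1.569, 0.058]
wrist_force: [-1.0, -0.3, 1.9]
gripper_width: 0.645
```

```bash
python3 -c "
from h import *
show()
im,d=grab_frame('side');W=cloud('side',d)
r=regions_of('tin','side')
for a in r:
  P=W[a['mask']];m=np.nanmedian(P,0)
  if m[0]>.5: print(a['conf'],m,np.nanpercentile(P[:,2],[3,50,97]))
x=im[130:280,170:330];save('c3',cv2.resize(x,None,fx=3.7,fy=3.7,interpolation=2))"
```

```text
t 5.75 p [ 0.5917 -0.0386  0.0466] x [ 0.001 -0.002 -1.   ] jaw 4.3 F [-1.  -0.3  1.9] q [ 0.17  0.7  -0.29  1.86  0.33  0.62 -0.25] w 0.645
0.61 [0.55190115 0.02852293 0.04169436] [0.01973043 0.04169436 0.08860818]
0.58 [ 0.59005749 -0.00375542  0.05174594] [0.02842791 0.05174594 0.05486951]
```

View pics/c3.png

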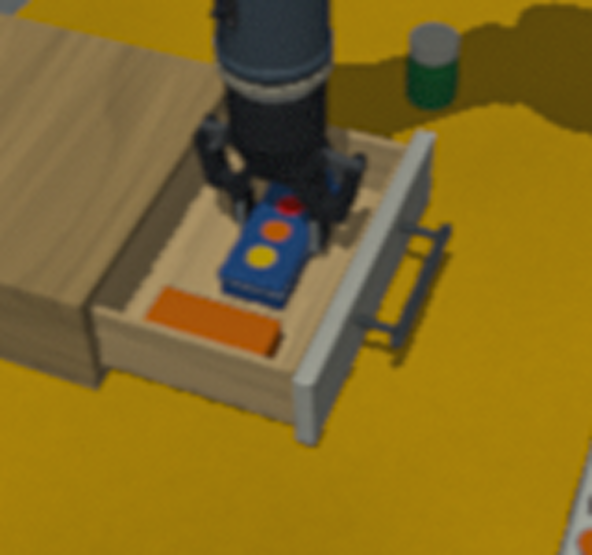

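The tin's top is at 0.052 (floor plus 30 mm) and the wrist force has gone positive, so the tin is resting on the drawer floor beside the pack. Releasing and rising.

>>> {"method": "step_arm", "body": {"commands": [{"dx":0,"dy":0,"dz":0,"ax":0,"ay":0,"az":0,"grip":0.12},{"dx":0,"dy":0,"dz":0,"ax":0,"ay":0,"az":0,"grip":0.12},{"dx":0,"dy":0,"dz":0,"ax":0,"ay":0,"az":0,"grip":0.12},{"dx":-0.02,"dy":0,"dz":0,"ax":0,"ay":0,"az":0,"grip":0.12},{"dx":-0.05,"dy":0,"dz":0,"ax":0,"ay":0,"az":0,"grip":0.12},{"dx":-0.09,"dy":0,"dz":0,"ax":0,"ay":0,"az":0,"grip":0.12},{"dx":-0.12,"dy":0,"dz":0,"ax":0,"ay":0,"az":0,"grip":0.12},{"dx":-0.12,"dy":0,"dz":0,"ax":0,"ay":0,"az":0,"grip":0.12}]}}

```text
clock: 6.52
position: [0.5948, -0.0379, 0.173]
orientation: [-0.061, 1.559, 0.057]
wrist_force: [1.0, 0.3, -0.0]
gripper_width: 0.882
```

```bash
python3 -c "
from h import *
show()
im,d=grab_frame('side');W=cloud('side',d)
save('side2',im)
go([.435,-.03,.17],4.6)
hb=(W[...,2]>.055)&(W[...,2]<.07)&(W[...,0]>.44)&(W[...,0]<.487)&(abs(W[...,1]+.017)<.075)
P=W[hb];print(hb.sum(),np.percentile(P,[3,50,97],0))
"
```

```text
t 6.52 p [ 0.5948 -0.0379  0.173 ] x [ 0.011 -0.002 -1.   ] jaw 4.3 F [ 1.   0.3 -0. ] q [ 0.22  0.54 -0.36  1.75  0.24  0.88 -0.17] w 0.882
  d [-0.001   0.0201 -0.1576] turn [-0.3  0.5  0.1]
  d [-0.001   0.0201 -0.1576] turn [179.7   0.2  -0.7]
178 [[ 0.45501969 -0.07218303  0.06197309]
 [ 0.46409305 -0.00698893  0.06621595]
 [ 0.48425354  0.0447259   0.06936515]]
```

>>> {"method": "step_arm", "body": {"commands": [{"dx":0,"dy":0.006,"dz":-0.03,"ax":0,"ay":0.5,"az":0,"grip":1},{"dx":0,"dy":0.015,"dz":-0.07,"ax":0,"ay":0.5,"az":0,"grip":1},{"dx":0,"dy":0.03,"dz":-0.105,"ax":0,"ay":0.5,"az":0,"grip":1},{"dx":0,"dy":0.031,"dz":-0.135,"ax":0,"ay":0.5,"az":0,"grip":1},{"dx":0,"dy":0.031,"dz":-0.135,"ax":0,"ay":0.5,"az":0,"grip":1},{"dx":0,"dy":0.031,"dz":-0.135,"ax":0,"ay":0.5,"az":0,"grip":1}]}}

```text
clock: 7.07
position: [0.4551, -0.0177, 0.1689]
orientation: [-0.062, 1.572, 0.057]
wrist_force: [1.2, -0.4, -0.2]
gripper_width: 0.021
```

```bash
python3 -c "
from h import *
show();go([.461,-.017,.09],4.6)
im,d=grab_frame('side');W=cloud('side',d)
ft=(W[...,2]>.084)&(W[...,2]<.093)&(W[...,0]>.48)&(W[...,0]<.54)&(abs(W[...,1]+.013)<.14)
P=W[ft];f=np.polyfit(P[:,1],P[:,0],1);print(f,np.polyval(f,-.013),P[:,1].min(),P[:,1].max())
save('c4',cv2.resize(im[100:280,150:360],None,fx=3.3,fy=3.3,interpolation=2))"
```

```text
t 7.07 p [ 0.4551 -0.0177  0.1689] x [-0.002 -0.003 -1.   ] jaw 4.3 F [ 1.2 -0.4 -0.2] q [ 0.22  0.38 -0.39  2.09  0.22  0.72 -0.23] w 0.021
  d [0.0789 0.0005 0.0061] turn [-0.3 -0.1  0.2]
  d [0.0789 0.0005 0.0061] turn [179.7   0.3   0.2]
[-0.08723306  0.50442151] 0.5055555401960022 -0.11268548922324258 0.12418935151865626
```

View pics/c4.png

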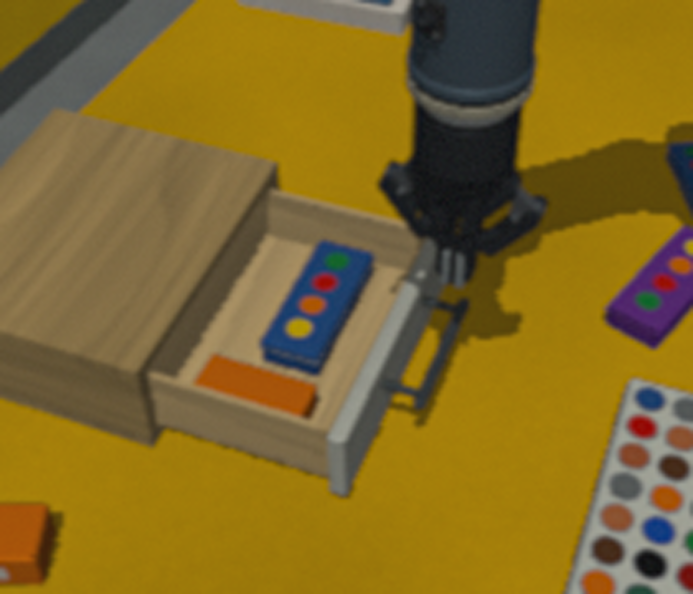

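The tin and the pack both lie flat in the drawer. I'll turn the jaws 90° so the wide knuckles run along the panel, then come down in front of it, above the handle.

>>> {"method": "step_arm", "body": {"commands": [{"dx":0,"dy":0,"dz":0.006,"ax":-7,"ay":0,"az":0,"grip":1},{"dx":0,"dy":0,"dz":0.006,"ax":-14,"ay":0,"az":0,"grip":1},{"dx":0,"dy":0,"dz":0.006,"ax":-21,"ay":0,"az":0,"grip":1},{"dx":0,"dy":0,"dz":0.006,"ax":-28,"ay":0,"az":0,"grip":1},{"dx":0,"dy":0,"dz":0.006,"ax":-35,"ay":0,"az":0,"grip":1},{"dx":0,"dy":0,"dz":0.006,"ax":-42,"ay":0,"az":0,"grip":1},{"dx":0,"dy":0,"dz":0.006,"ax":-49,"ay":0,"az":0,"grip":1},{"dx":0,"dy":0,"dz":0.006,"ax":-56,"ay":0,"az":0,"grip":1}]}}

```text
clock: 7.78
position: [0.4641, -0.0171, 0.1687]
orientation: [-0.825, 1.41, 0.822]
wrist_force: [1.0, 0.5, -0.9]
gripper_width: 0.001
```

>>> {"method": "step_arm", "body": {"commands": [{"dx":0.0,"dy":0,"dz":0,"ax":-7,"ay":0,"az":0,"grip":1},{"dx":0.0,"dy":0,"dz":0,"ax":-14,"ay":0,"az":0,"grip":1},{"dx":0.0,"dy":0,"dz":0,"ax":-21,"ay":0,"az":0,"grip":1},{"dx":0.0,"dy":0,"dz":0,"ax":-28,"ay":0,"az":0,"grip":1},{"dx":0.0,"dy":0,"dz":0,"ax":-34,"ay":0,"az":0,"grip":1}]}}

```text
clock: 8.2
position: [0.4655, -0.0171, 0.1683]
orientation: [-1.273, 1.167, 1.271]
wrist_force: [-0.0, -1.3, 0.3]
gripper_width: 0.003
```

```bash
python3 -c "
from h import *
show();go([.466,-.017,.09],94.8)"
```

```text
t 8.2 p [ 0.4655 -0.0171  0.1683] x [ 0. -0. -1.] jaw 94.9 F [-0.  -1.3  0.3] q [ 0.52  0.46 -0.82  2.06  0.47  0.81  1.08] w 0.003
  d [ 0.0783 -0.0005  0.0001] turn [ 0.1 -0.   0. ]
  d [ 0.0783 -0.0005  0.0001] turn [-179.9   -0.    -0. ]
```

>>> {"method": "step_arm", "body": {"commands": [{"dx":0.03,"dy":0,"dz":0,"ax":0,"ay":0,"az":0,"grip":1},{"dx":0.06,"dy":0,"dz":0,"ax":0,"ay":0,"az":0,"grip":1},{"dx":0.078,"dy":0,"dz":0,"ax":0,"ay":0,"az":0,"grip":1},{"dx":0.078,"dy":-0.01,"dz":0,"ax":0,"ay":0,"az":0,"grip":1},{"dx":0.078,"dy":-0.02,"dz":0,"ax":0,"ay":0,"az":0,"grip":1},{"dx":0.078,"dy":-0.03,"dz":0,"ax":0,"ay":0,"az":0,"grip":1},{"dx":0.078,"dy":-0.04,"dz":0,"ax":0,"ay":0,"az":0,"grip":1},{"dx":0.078,"dy":-0.05,"dz":0,"ax":0,"ay":0,"az":0,"grip":1}]}}

```text
clock: 8.87
position: [0.5174, -0.0127, 0.0914]
orientation: [-1.273, 1.166, 1.27]
wrist_force: [-0.7, 0.4, 0.4]
gripper_width: 0.004
```

```bash
python3 -c "
from h import *
show()"
```

```text
t 8.87 p [ 0.5174 -0.0127  0.0914] x [ 0.002  0.    -1.   ] jaw 94.9 F [-0.7  0.4  0.4] q [ 0.4   0.63 -0.71  2.02  0.62  0.72  0.96] w 0.004
```

```bash
cat >> h.py <<'E'
def panel():
    im,d=grab_frame('side');W=cloud('side',d)
    f=(W[...,2]>.084)&(W[...,2]<.093)&(W[...,0]>.46)&(W[...,0]<.66)&(W[...,1]>.05)&(W[...,1]<.125)
    P=W[f];k=np.array([.9968,.0802]);print("panel along",np.percentile(P[:,:2]@k,[5,50,95]),f.sum());return im,W
E
python3 -c "
from h import *
panel()"
```

```text
panel along [0.5274707  0.53430903 0.54141205] 136
```

>>> {"method": "step_arm", "body": {"commands": [{"dx":0.001,"dy":-0.013,"dz":0,"ax":0,"ay":0,"az":0,"grip":1},{"dx":0.001,"dy":-0.027,"dz":0,"ax":0,"ay":0,"az":0,"grip":1},{"dx":0.001,"dy":-0.041,"dz":0,"ax":0,"ay":0,"az":0,"grip":1},{"dx":0.001,"dy":-0.055,"dz":0,"ax":0,"ay":0,"az":0,"grip":1},{"dx":0.001,"dy":-0.069,"dz":0,"ax":0,"ay":0,"az":0,"grip":1},{"dx":0.001,"dy":-0.083,"dz":0,"ax":0,"ay":0,"az":0,"grip":1},{"dx":0.001,"dy":-0.095,"dz":0,"ax":0,"ay":0,"az":0,"grip":1},{"dx":0.001,"dy":-0.105,"dz":0,"ax":0,"ay":0,"az":0,"grip":1}]}}

```text
clock: 9.58
position: [0.6255, -0.0036, 0.0916]
orientation: [-1.273, 1.163, 1.267]
wrist_force: [-1.6, -0.6, -1.1]
gripper_width: 0.001
```

>>> {"method": "step_arm", "body": {"commands": [{"dx":0,"dy":-0.006,"dz":0,"ax":0,"ay":0,"az":0,"grip":1},{"dx":0,"dy":-0.011,"dz":0,"ax":0,"ay":0,"az":0,"grip":1},{"dx":0,"dy":-0.015,"dz":0,"ax":0,"ay":0,"az":0,"grip":1}]}}

```text
clock: 9.83
position: [0.6411, -0.0023, 0.0922]
orientation: [-1.273, 1.163, 1.266]
wrist_force: [-1.6, -0.6, 0.9]
gripper_width: -0.001
```

```bash
python3 -c "
from h import *
show();panel()"
```

```text
t 9.83 p [ 0.6411 -0.0023  0.0922] x [ 0.006  0.001 -1.   ] jaw 94.8 F [-1.6 -0.6  0.9] q [ 0.34  0.76 -0.7   1.69  0.6   0.9   1.05] w -0.001
panel along [0.65182458 0.65706364 0.66385372] 106
```

>>> {"method": "step_arm", "body": {"commands": [{"dx":0.001,"dy":-0.003,"dz":0,"ax":0,"ay":0,"az":0,"grip":1},{"dx":0.001,"dy":-0.006,"dz":0,"ax":0,"ay":0,"az":0,"grip":1}]}}

```text
clock: 10.05
position: [0.6467, -0.0018, 0.0911]
orientation: [-1.273, 1.164, 1.267]
wrist_force: [-16.7, -0.5, 13.9]
gripper_width: 0.0
```

>>> {"method": "step_arm", "body": {"commands": [{"dx":0.0,"dy":-0.002,"dz":0,"ax":0,"ay":0,"az":0,"grip":1},{"dx":0.0,"dy":-0.004,"dz":0,"ax":0,"ay":0,"az":0,"grip":1}]}}

```text
clock: 10.22
position: [0.6468, -0.0018, 0.0909]
orientation: [-1.271, 1.171, 1.273]
wrist_force: [-23.6, -1.2, 19.0]
gripper_width: 0.003
```

Hard stop reached at about 24 N. Backing off and rising.

>>> {"method": "step_arm", "body": {"commands": [{"dx":0,"dy":0.01,"dz":0,"ax":0,"ay":0,"az":0,"grip":1},{"dx":0,"dy":0.03,"dz":0,"ax":0,"ay":0,"az":0,"grip":1},{"dx":-0.03,"dy":0.06,"dz":0,"ax":0,"ay":0,"az":0,"grip":1},{"dx":-0.06,"dy":0.08,"dz":0.01,"ax":0,"ay":0,"az":0,"grip":1},{"dx":-0.09,"dy":0.1,"dz":0.03,"ax":0,"ay":0,"az":0,"grip":1},{"dx":-0.09,"dy":0.13,"dz":0.06,"ax":0,"ay":0,"az":0,"grip":1}]}}

```text
clock: 10.72
position: [0.5159, 0.0463, 0.1857]
orientation: [-1.272, 1.167, 1.264]
wrist_force: [2.4, 2.9, 0.8]
gripper_width: 0.0
```

```bash
python3 -c "
from h import *
show();im,W=panel()
m=(W[...,2]>.056)&(W[...,2]<.072)&(W[...,0]>.56)&(W[...,0]<.66)&(abs(W[...,1])<.08);print('handle',m.sum(),np.percentile(W[m][:,:2]@[.9968,.0802],[5,50,95]) if m.any() else 0)
m=(W[...,2]>.11)&(W[...,2]<.123)&(abs(W[...,0]-.42)<.05)&(abs(W[...,1]-.335)<.05);print('paddle',m.sum(),np.percentile(W[m],[5,50,95],0))
piv=np.array([.5226,.328]);
for th in(0,.3,.6,.9,1.2,1.25):
  a=np.radians(30.6)+np.pi-.6+th;u=np.array([np.cos(a),np.sin(a)]);t=np.array([-u[1],u[0]])
  print(th,'paddle',np.round(piv+.1*u,3),'tcp15',np.round(piv+.1*u-.019*t,4),np.degrees(a)%180)
save('c5',im)"
```

```text
t 10.72 p [0.5159 0.0463 0.1857] x [ 0.005 -0.001 -1.   ] jaw 94.6 F [2.4 2.9 0.8] q [ 0.37  0.51 -0.81  1.92  0.46  0.91  0.98] w 0.0
panel along [0.65705604 0.66025446 0.66597701] 71
handle 233 [0.61744185 0.62516491 0.65807039]
paddle 91 [[0.40400381 0.33453684 0.11133473]
 [0.41975803 0.33946321 0.11926727]
 [0.43645053 0.34222137 0.12190743]]
0 paddle [0.423 0.335] tcp15 [0.4241 0.3535] 176.22253229215062
0.3 paddle [0.425 0.305] tcp15 [0.4209 0.3233] 13.411266146075292
0.6 paddle [0.437 0.277] tcp15 [0.4269 0.2934] 30.599999999999994
0.9 paddle [0.455 0.254] tcp15 [0.4413 0.2667] 47.7887338539247
1.2 paddle [0.48  0.237] tcp15 [0.4631 0.2454] 64.9774677078494
1.25 paddle [0.485 0.235] tcp15 [0.4673 0.2426] 67.8422566835035
```

View pics/c5.png

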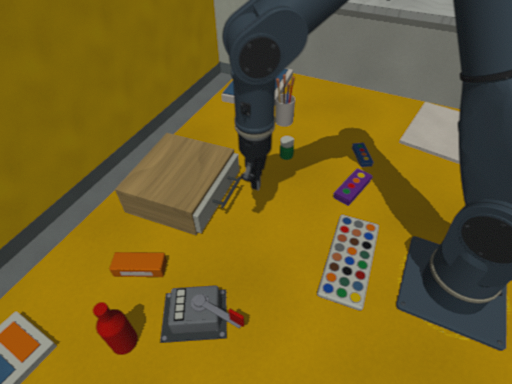

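The drawer front is now flush with the cabinet: the panel moved about 0.16 m to a hard stop. The lever is at rest with its paddle at pixel (236,318). Next I move to the paddle's +y side.

```bash
python3 -c "
from h import *
go([.421,.40,.19],30.6)"
```

```text
d [-0.0056  0.0551  0.3533] turn [64.5  0.  -0. ]
  d [-0.0056  0.0551  0.3533] turn [-115.5    0.     0. ]
```

>>> {"method": "step_arm", "body": {"commands": [{"dx":0,"dy":0.006,"dz":0.035,"ax":7,"ay":0,"az":0,"grip":1},{"dx":0,"dy":0.012,"dz":0.072,"ax":14,"ay":0,"az":0,"grip":1},{"dx":0,"dy":0.018,"dz":0.109,"ax":21,"ay":0,"az":0,"grip":1},{"dx":0,"dy":0.024,"dz":0.146,"ax":28,"ay":0,"az":0,"grip":1},{"dx":0,"dy":0.03,"dz":0.183,"ax":35,"ay":0,"az":0,"grip":1},{"dx":0,"dy":0.036,"dz":0.22,"ax":42,"ay":0,"az":0,"grip":1},{"dx":0,"dy":0.042,"dz":0.257,"ax":49,"ay":0,"az":0,"grip":1},{"dx":0,"dy":0.048,"dz":0.294,"ax":56,"ay":0,"az":0,"grip":1}]}}

```text
clock: 11.43
position: [0.4327, 0.3434, 0.1843]
orientation: [-0.53, 1.505, 0.531]
wrist_force: [0.5, 0.3, -0.7]
gripper_width: -0.0
```

```bash
python3 -c "
from h import *
show();go([.421,.40,.19],30.6);go([.421,.40,.103],30.6)"
```

```text
t 11.43 p [0.4327 0.3434 0.1843] x [-0.     0.001 -1.   ] jaw 38.8 F [ 0.5  0.3 -0.7] q [-0.4   0.5  -0.53  1.84  0.32  0.89 -0.4 ] w -0.0
  d [-0.0056  0.0515  0.0263] turn [ 8.2  0.  -0. ]
  d [-0.0056  0.0515  0.0263] turn [-171.8    0.     0. ]
  d [0.0814 0.0514 0.0263] turn [ 8.2  0.  -0. ]
  d [0.0814 0.0514 0.0263] turn [-171.8    0.     0. ]
```

>>> {"method": "step_arm", "body": {"commands": [{"dx":-0.005,"dy":0.03,"dz":0.015,"ax":7,"ay":0,"az":0,"grip":1},{"dx":0,"dy":0.052,"dz":0.026,"ax":8.2,"ay":0,"az":0,"grip":1},{"dx":0,"dy":0.052,"dz":0.026,"ax":8.2,"ay":0,"az":0,"grip":1},{"dx":0.04,"dy":0.052,"dz":0.026,"ax":8.2,"ay":0,"az":0,"grip":1},{"dx":0.075,"dy":0.052,"dz":0.026,"ax":8.2,"ay":0,"az":0,"grip":1},{"dx":0.082,"dy":0.052,"dz":0.026,"ax":8.2,"ay":0,"az":0,"grip":1},{"dx":0.082,"dy":0.052,"dz":0.026,"ax":8.2,"ay":0,"az":0,"grip":1}]}}

```text
clock: 12.02
position: [0.4195, 0.3986, 0.1002]
orientation: [-0.421, 1.534, 0.418]
wrist_force: [-0.1, 0.1, 0.3]
gripper_width: -0.001
```

```bash
python3 -c "
from h import *
show()
piv=np.array([.5218,.3295]);R0=Ro.from_rotvec(state()['orientation']).as_matrix();p0=state()['position']
for th in(0,.2,.4,.6,.8,1.,1.1,1.2,1.25,1.3):
  a=np.radians(30.6)+np.pi-.6+th;u=np.array([np.cos(a),np.sin(a)]);t=np.array([-u[1],u[0]]);f=abs(th-.6)
  p=piv+.1*u-(.004+.011*np.cos(f)+.0145*np.sin(f))*t
  print(th,np.round(p,3),np.round(R0.T@np.r_[p[0]-p0[0],p[1]-p0[1],.103-p0[2]],3))"
```

```text
t 12.02 p [0.4195 0.3986 0.1002] x [-0.004 -0.003 -1.   ] jaw 30.7 F [-0.1  0.1  0.3] q [-0.56  0.63 -0.44  1.85  0.38  0.75 -0.67] w -0.001
0 [0.423 0.357] [-0.003 -0.038 -0.018]
0.2 [0.42  0.336] [-0.003 -0.054 -0.032]
0.4 [0.422 0.313] [-0.002 -0.074 -0.042]
0.6 [0.428 0.292] [-0.002 -0.097 -0.047]
0.8 [0.436 0.276] [-0.002 -0.114 -0.049]
1.0 [0.446 0.261] [-0.002 -0.132 -0.047]
1.1 [0.453 0.254] [-0.002 -0.141 -0.045]
1.2 [0.46  0.248] [-0.002 -0.15  -0.042]
1.25 [0.464 0.245] [-0.002 -0.155 -0.04 ]
1.3 [0.468 0.242] [-0.002 -0.159 -0.038]
```

>>> {"method": "step_arm", "body": {"commands": [{"dx":-0.003,"dy":-0.025,"dz":-0.012,"ax":0,"ay":0,"az":0,"grip":1},{"dx":-0.003,"dy":-0.038,"dz":-0.018,"ax":0,"ay":0,"az":0,"grip":1},{"dx":-0.003,"dy":-0.054,"dz":-0.032,"ax":0,"ay":0,"az":0,"grip":1},{"dx":-0.002,"dy":-0.074,"dz":-0.042,"ax":0,"ay":0,"az":0,"grip":1},{"dx":-0.002,"dy":-0.097,"dz":-0.047,"ax":0,"ay":0,"az":0,"grip":1},{"dx":-0.002,"dy":-0.114,"dz":-0.049,"ax":0,"ay":0,"az":0,"grip":1},{"dx":-0.002,"dy":-0.132,"dz":-0.047,"ax":0,"ay":0,"az":0,"grip":1},{"dx":-0.002,"dy":-0.141,"dz":-0.045,"ax":0,"ay":0,"az":0,"grip":1}]}}

```text
clock: 12.68
position: [0.4547, 0.254, 0.1048]
orientation: [-0.419, 1.53, 0.418]
wrist_force: [-1.9, 5.6, 1.4]
gripper_width: 0.005
```

>>> {"method": "step_arm", "body": {"commands": [{"dx":0,"dy":-0.006,"dz":0.002,"ax":0,"ay":0,"az":0,"grip":1},{"dx":0,"dy":-0.01,"dz":0.004,"ax":0,"ay":0,"az":0,"grip":1}]}}

```text
clock: 12.85
position: [0.4616, 0.2486, 0.106]
orientation: [-0.417, 1.532, 0.42]
wrist_force: [-21.8, 12.7, 5.8]
gripper_width: 0.002
```

```bash
cat >> h.py <<'E'
def lever(n):
    im,d=grab_frame(n);W=cloud(n,d);h=cv2.cvtColor(im,cv2.COLOR_RGB2HSV)
    m=((h[...,0]<6)|(h[...,0]>172))&(h[...,1]>140)&(W[...,2]>.07)&(W[...,2]<.128)&(np.hypot(W[...,0]-.522,W[...,1]-.3295)<.14)
    P=W[m];c=np.median(P,0);print(n,'paddle',m.sum(),np.round(c,4),'theta',round((np.arctan2(c[1]-.3295,c[0]-.5218)-np.radians(30.6)+.6-np.pi)%(2*np.pi),3));return im
E
python3 -c "
from h import *
show();lever('side');im=lever('top')"
```

```text
t 12.85 p [0.4616 0.2486 0.106 ] x [-0.002  0.002 -1.   ] jaw 30.6 F [-21.8  12.7   5.8] q [-0.27  0.56 -0.46  1.99  0.39  0.67 -0.44] w 0.002
side paddle 22 [0.4802 0.2553 0.1013] theta 1.125
top paddle 3 [0.4746 0.2261 0.1212] theta 1.209
```

The force rose from 6 to 25 N along the swing normal and the measured angle is about 1.2, so the lever is at its stop. Backing off along the arc.

>>> {"method": "step_arm", "body": {"commands": [{"dx":0,"dy":0.02,"dz":-0.004,"ax":0,"ay":0,"az":0,"grip":1},{"dx":0,"dy":0.045,"dz":-0.006,"ax":0,"ay":0,"az":0,"grip":1},{"dx":0,"dy":0.075,"dz":0.0,"ax":0,"ay":0,"az":0,"grip":1},{"dx":0,"dy":0.1,"dz":0.01,"ax":0,"ay":0,"az":0,"grip":1},{"dx":0,"dy":0.125,"dz":0.024,"ax":0,"ay":0,"az":0,"grip":1},{"dx":0,"dy":0.15,"dz":0.035,"ax":0,"ay":0,"az":0,"grip":1},{"dx":0,"dy":0.16,"dz":0.045,"ax":0,"ay":0,"az":0,"grip":1},{"dx":0,"dy":0.16,"dz":0.045,"ax":0,"ay":0,"az":0,"grip":1}]}}

```text
clock: 13.62
position: [0.4184, 0.4135, 0.1078]
orientation: [-0.417, 1.529, 0.425]
wrist_force: [0.3, -0.2, -0.0]
gripper_width: -0.001
```

>>> {"method": "step_arm", "body": {"commands": [{"dx":-0.03,"dy":0,"dz":0,"ax":0,"ay":0,"az":0,"grip":1},{"dx":-0.07,"dy":0,"dz":0,"ax":0,"ay":0,"az":0,"grip":1},{"dx":-0.1,"dy":-0.02,"dz":-0.02,"ax":0,"ay":0,"az":0,"grip":1},{"dx":-0.13,"dy":-0.04,"dz":-0.05,"ax":0,"ay":0,"az":0,"grip":1},{"dx":-0.13,"dy":-0.055,"dz":-0.085,"ax":0,"ay":0,"az":0,"grip":1},{"dx":-0.13,"dy":-0.07,"dz":-0.11,"ax":0,"ay":0,"az":0,"grip":1},{"dx":-0.13,"dy":-0.07,"dz":-0.11,"ax":0,"ay":0,"az":0,"grip":1}]}}

```text
clock: 14.2
position: [0.3577, 0.2899, 0.2383]
orientation: [-0.419, 1.53, 0.419]
wrist_force: [-0.7, -0.1, -0.5]
gripper_width: 0.005
```

```bash
python3 -c "
from h import *
show();im=lever('side');im2=lever('top');panel()
save('c6',np.hstack([cv2.resize(im,(400,300),interpolation=3),cv2.resize(im2,(400,300),interpolation=3)]))"
```

```text
t 14.2 p [0.3577 0.2899 0.2383] x [ 0.  0. -1.] jaw 30.6 F [-0.7 -0.1 -0.5] q [-0.36  0.3  -0.55  1.98  0.2   0.91 -0.48] w 0.005
side paddle 136 [0.4181 0.3408 0.1099] theta 6.241
top paddle 33 [0.4213 0.3348 0.1155] theta 0.013
panel along [0.65678043 0.65989024 0.66482769] 70
```

View pics/c6.png

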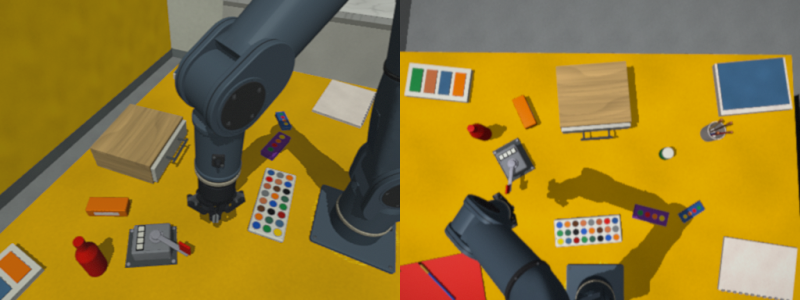

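The drawer is shut and the lever is back at rest (angle about 0). The bottle, pot and jar stand where they were, and the arm is clear of everything.

```bash
python3 -c "
from workcell import *
print(hand_in())"
```

```text
the job is handed in; nothing more can be done
None
```

The job is done and handed in at about 14 s on the robot's clock, well under the 67 s limit.

- **Tin:** I laid the large blue tin flat in the drawer, crosswise beside the orange pack. Before I let go, its top measured 52 mm, which is the drawer floor plus the tin's 30 mm.
- **Drawer:** I pushed it about 0.16 m to its hard stop, at about 24 N along the push. It had not rebounded at the last check.
- **Counter:** I swung the lever until the force jumped from 6 N to about 25 N. The top camera read 1.21 rad there, against a stop of 1.2. I then backed off and it sprang home.

**Last checks:**
- **Things left alone:** the bottle, pot and jar looked unmoved, and the arm was touching nothing. The tin and pack could not be seen once the drawer was shut; both lay flat in the last view before that.
- **Readings that disagreed:** at the stop, the side camera read 1.13 rad, because the gripper hid most of the paddle. At rest, the two cameras differed by about 0.05 rad (0.01 from the top, -0.04 from the side), which is within the calibration error.

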